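# Raise the jig's click-stops and lay a tube against them

## Robot

A 6-joint arm with a two-finger parallel gripper is mounted at the origin on the work surface. World frame = base frame: x ahead of the robot, y to its left, z up, the work surface at z = 0. Lengths are in m, angles in rad, forces in N, time in s.
With the tool pointing down it reaches from about 0.375 to 0.9 m from the base axis. Payload 3.1 kg.
Tool frame: the origin (TCP) lies between the finger pads; the fingertips stand bot.finger_overhang ahead of it and the grasp point (between the pads) is the TCP (bot.finger_overhang is the distance from the TCP to the fingertips, in m); z points along the fingers, y is the line along which they close (so a half turn about z gives the same grasp; the last joint's range is limited). The gripper opens to 87 mm and grips with 3 to 60 N. Pads are 19 mm wide; open, the fingers measure 117 mm over their backs; the gripper's body (75 mm by 190 mm) begins 51 mm behind the grasp point.
Start: joints at [-1.518, 0.527, 1.433, -0, 1.181, -0.178], TCP at [0.143, -0.608, 0.242] pointing down, gripper open.
Joint ranges: [-3.08, 3.08], [-0.75, 2.2], [0.22, 2.44], [-1.43, 4.57], [0, 2.65], [-2.85, 2.85]. Speed limits (rad/s): [2.79, 2.79, 3.14, 3.14, 3.14, 3.14].

## Interface

Orientations are given as a unit quaternion [w, x, y, z].
In Python, from bench import bot gives the robot as it stands.
- The arm moves only by the tool send_rows, never from a script. Its argument "commands" is a list of rows, each a list of 6 numbers: the shift along the world's x, y, z normalised to -1 to 1, where 1 is 1 m, then the turn, a rotation vector about the world's x, y, z normalised to -1 to 1, where 1 is 180 degrees. In form: [[dx, dy, dz, ax, ay, az], ...]. A call has exactly 10 rows; each row shifts and turns the commanded pose from where the row before left it; what a row does not reach is not made up. A row lasts 1/10 s, in which the tool goes at most 50 mm and 8.59 degrees, less where a joint would pass 70% of its speed; a pose out of reach is approached as far as the arm can. A call with a number of a shift or a turn outside -1 to 1 is refused whole. A call with a gripper value outside its range is refused whole. "gripper" is the opening, from 0 (shut) to 1 (fully open), set as the call begins (left out, the last holds). The fingers move at their own pace and stop on an object; the grip force is fixed at half the most. Time passes only in rows, so rows that do not move let the fingers close, or fill a call up. It gives the time, the measured TCP pose, the force, the opening and the grip force at its end, in the units of the state.
- bot.get_state(): the state, without advancing time (a new reading comes with each control period).
- bot.capture(name): name is "scene" or "top" or "wrist"; returns a dict with "frame" (384x512x3 uint8, red, green, blue), "range_z" (384x512 float32, m along the optical axis (not along the pixel's ray), 0 where there is no reading), "fx", "fy", "cx", "cy" (pixels), "R" (3x3) and "t" (3): a world point X has camera coordinates R X + t; the wrist camera has in their place "T_tool_cam" (4x4, takes a point from camera to tool coordinates, whose origin is the TCP and whose axes are the flange's). Camera axes: x right, y down, z forward; pixel columns grow to the right and rows downward; lengths in m; the calibration is good to about 2 mm. A picture is of the moment at which its call begins: read the wrist's pose just before it.
- bot.finish_job(): hands the job in; it is judged then, once.
The state is a dict: "time_s": time; "joint_positions": joint angles; "qd": joint speeds; "tau": joint torques, N m; "position": TCP position; "eef_rot": TCP orientation; "force": force on the tool from outside, world axes, zero at the start; "ft_torque": the same for the moment, N m; "gripper_width": opening from 0.0 (shut) to 1.0 (fully open); "grasp_force": force on a finger pad.
Only numpy, scipy, OpenCV 4.12 (cv2) and the standard library are available. Lean on these libraries where they do the work, as an engineer would, in place of code of your own. Each camera call takes 0.05 s, during which the arm holds its last target. There are 200 camera calls.

## Task

Get the sloping welding jig ready for tacking: both spring stops in its bed must stand raised. Each one clicks up and down in turn like a retractable pen and is easily misjudged by eye, so feel which are down and click those up; then lay the square tube across the two rails, about centred (within 2 cm), so that it rests against both raised stops, and let go of it. Leave the pliers, the brush and the tin where they are.

Things in the scene. Friction and masses are not known exactly. Their poses are not given: they have to be found in the camera images.
- bed: sloping bed of the jig: dark steel plate 200 x 170 mm, 10 mm thick, on a green stand, inclined 30 degrees. Origin: on the plate's upper face midway between the axes of the two stops, 85 mm above the bench; x level across the slope, y straight uphill (plate from y = -80 to +90 mm), z square to the plate, upward. The stops stand square to the plate at x = -38 and +38, y = 0
- rails_mid (a point): point midway between the tops of the two rails (bed x = 0, y = 0, z = 17 mm). The rails are slippery bright steel, 12 mm wide, 17 mm high above the plate, at bed x = -75 and +75 mm, running up and down the slope. A tube across them slides downhill unless both stops are raised; resting on both, its centre line is at bed y = 25, z = 32 mm
- stop_near (a point): where the axis of one stop meets the plate's upper face (bed x = -38, y = 0, z = 0 mm; the stop nearer the robot). The two stops are equal push-push latches moving along the bed's z: round flat-topped steel heads, 20 mm diameter. Raised, the top is 24 mm above the plate (7 above the rails); down, 15 mm (2 below them). Either may start either way; these points do not tell which
- stop_far (a point): the same point for the other stop (bed x = +38). A stop pushed along its axis to its end stop (top 7 mm above the plate) and let go changes over: down to raised, raised to down. A push that ends short of that may change nothing. Its spring takes 4 N to start a raised head moving, 6 N one that is down, 7.5 N just before the end stop
- tube: square steel tube, 30 x 30 mm and 200 mm long, 3 mm wall, about 0.4 kg, smooth (holds on the bench, slips on the rails), lying on the bench on the robot's right. Origin: centre of its underside; x along the tube, z up as it lies at the start
- tube_center (a point): middle of the tube, on its centre line, 15 mm above the tube's origin along its z
- pliers: bystander: steel pliers lying flat, 165 mm long, 12 mm thick
- brush: bystander: brush lying on the bench, 220 mm long
- tin: bystander: closed round metal tin standing, 68 mm diameter, 75 mm high; origin at the centre of its underside
Mind the look-alikes: they are no part of the job. Several things look just like the tube: the one meant starts farthest from the robot's base.

How it is judged:
By the outcome, as a careful person would: the job done as asked, in the order asked, and still so for the second after the job is handed in, with the robot touching nothing.
It also fails if it takes over 61 s, if anything falls off the work surface, if the arm or the gripper's body presses on something with over 40 N, if the wrist force passes 120 N, or if a joint passes its speed limit or range.

## Working session

There is one attempt and no reset: what is moved stays moved. The work goes in short steps, Python scripts to look and compute and a tool call to move; the robot and the scene stay as the last step left them, time stands still between calls to the robot, and variables do not carry over. Pictures are saved under pics/ and viewed, at most 10 in all, crops included, and the job is handed in when it is done.

Besides the shell and the picture viewer there is one more tool, called after ">>>" as name(argument=value, ...), one argument or row to a line, values as JSON. send_rows: Moves the arm, as the interface text tells. Its arguments: {"type":"object","properties":{"commands":{"type":"array","items":{"type":"array","items":{"type":"number"}}},"gripper":{"type":"number"}},"required":["commands"]}

```bash
mkdir -p pics; ls; cat > h.py <<'E'
import numpy as np, cv2
from bench import bot
def cap(n):
    c=bot.capture(n); return c
def pts(c):
    "world points per pixel"
    z=c["range_z"]; v,u=np.mgrid[:z.shape[0],:z.shape[1]]
    P=np.stack([(u-c["cx"])/c["fx"]*z,(v-c["cy"])/c["fy"]*z,z],-1)
    if "R" in c: W=(P-c["t"])@c["R"]
    else:
        s=bot.get_state(); T=c["T_tool_cam"]; W=(P@T[:3,:3].T+T[:3,3])@Rq(s["eef_rot"]).T+np.array(s["position"])
    W[z==0]=np.nan
    return W
def Rq(q):
    from scipy.spatial.transform import Rotation as R
    return R.from_quat([q[1],q[2],q[3],q[0]]).as_matrix()
E
python3 - <<'E'
from h import *
print(bot.finger_overhang,bot.get_state())
for n in ["scene","top"]:
    c=cap(n); cv2.imwrite(f"pics/{n}.png",c["frame"][:,:,::-1]); np.savez(f"{n}.npz",**c); print(n,c["R"].round(2).tolist(),c["t"])
a=cv2.imread("pics/scene.png");b=cv2.imread("pics/top.png")
E
```

```text
pics
0.019 {'time_s': 0.0, 'joint_positions': array([-1.51848311e+00,  5.28469092e-01,  1.43389130e+00, -1.98331031e-05,
        1.18140199e+00, -1.78514919e-01]), 'qd': array([-0.00166743,  0.00041157,  0.00112673,  0.00056176, -0.00151881,
       -0.00035074]), 'tau': array([-5.00410206e-04, -4.40039527e+01, -1.76590580e+01,  6.31958758e-02,
        5.82632725e-02, -1.76221711e-04]), 'position': array([ 0.1429676 , -0.60771974,  0.2405733 ]), 'eef_rot': array([-1.08328203e-03,  9.93346167e-01,  1.15161693e-01,  5.92585002e-05]), 'force': array([-0.05039651, -0.35833617,  0.25804183]), 'ft_torque': array([-0.0038234 ,  0.01086527, -0.01345722]), 'grasp_force': 0.0, 'gripper_width': 1.0004410939169524}
scene [[0.48, 0.88, 0.02], [0.5, -0.25, -0.83], [-0.72, 0.41, -0.56]] [-0.18442338 -0.19501393  1.75818985]
top [[-0.03, -1.0, 0.0], [-0.99, 0.03, -0.1], [0.1, -0.0, -1.0]] [-0.06906216  0.49572794  1.05040011]
```

View pics/top.png

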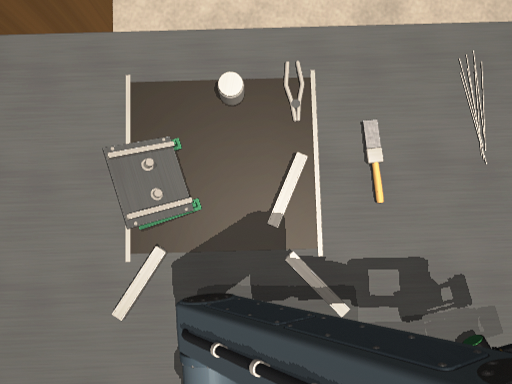

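View pics/scene.png

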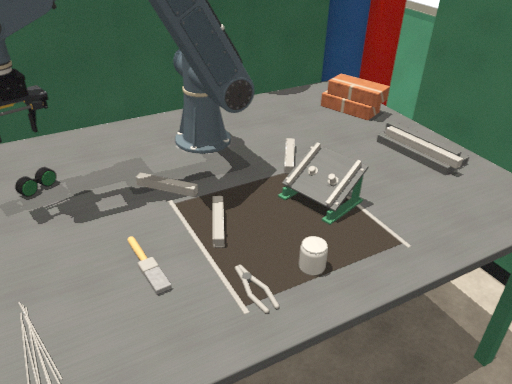

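The top view shows three tube look-alikes: A at (140,283), B at (288,190) and C at (318,284). The jig is at (150,183) with stop heads at (148,163) and (157,194). The scene view shows the same three at (290,152), (218,220) and (165,184). B looks farthest from the base, so I'll check that with numbers.

```bash
python3 - <<'E'
from h import *
c=dict(np.load("top.npz")); W=pts(c); f=c["frame"]
hsv=cv2.cvtColor(f,cv2.COLOR_RGB2HSV)
for u,v in [(140,283),(288,190),(318,284),(148,163),(157,194),(230,85)]: print((u,v),W[v,u].round(3),hsv[v,u], "r=%.3f"%np.hypot(*W[v,u][:2]))
# tubes: top faces z~0.03
m=((abs(W[...,2]-0.03)<0.007)).astype(np.uint8)
n,l,s,ce=cv2.connectedComponentsWithStats(m)
for i in range(1,n):
    if s[i,4]>200:
        X=W[l==i]; mn=np.nanmedian(X[:,2]); r=cv2.minAreaRect(X[:,:2].astype(np.float32)); print("comp",ce[i].round(),s[i,4],mn.round(4),np.round(r[0],4),np.round(r[1],4),round(r[2],1))
# bed plate plane
box=np.zeros(m.shape,bool); box[140:225,105:200]=1
g=box&(W[...,2]>0.05)&(hsv[...,2]<90)
X=W[g]; 
for _ in range(5):
    mu=X.mean(0); nn=np.linalg.svd(X-mu,full_matrices=False)[2][2]; nn*=np.sign(nn[2]); d=(X-mu)@nn; X=X[abs(d)<0.003]
print("plane",len(X),mu.round(4),nn.round(3),"tilt",np.degrees(np.arccos(nn[2])), "down az",np.degrees(np.arctan2(nn[1],nn[0])))
Y=W[box&(W[...,2]>0.03)]; h=(Y-mu)@nn
# bed axes
down=np.array([nn[0],nn[1],0]);down/=np.linalg.norm(down); y=np.cos(np.pi/6)*-down+np.array([0,0,.5]); z=nn; x=np.cross(y,z)
print("x",x.round(3),"y",y.round(3))
H=((W-mu)@nn); 
hm=(box&(H>0.010)&(H<0.04)).astype(np.uint8)
n,l,s,ce=cv2.connectedComponentsWithStats(hm)
for i in range(1,n):
    if s[i,4]>15:
        Q=W[l==i]-mu; print(ce[i].round(1),s[i,4],"h",np.percentile(Q@nn,[20,50,90]).round(4),"bed xy",np.mean(Q@x).round(4),np.mean(Q@y).round(4),"world",W[l==i].mean(0).round(4), "ext",np.ptp(Q@x).round(3),np.ptp(Q@y).round(3),"dir",np.linalg.svd(Q-Q.mean(0),full_matrices=False)[2][0].round(3))
cv2.imwrite("pics/crop.png",cv2.resize(f[110:350,90:400,::-1],None,fx=2.5,fy=2.5,interpolation=cv2.INTER_CUBIC))
E
```

```text
(140, 283) [0.267 0.21  0.033] [ 20  26 233] r=0.340
(288, 190) [ 0.491 -0.169  0.032] [ 20  19 246] r=0.519
(318, 284) [ 0.252 -0.235  0.03 ] [ 18  29 147] r=0.345
(148, 163) [0.558 0.17  0.108] [ 16  37 218] r=0.583
(157, 194) [0.484 0.151 0.099] [ 16  39 218] r=0.507
(230, 85) [ 0.756 -0.028  0.076] [ 20  15 250] r=0.756
comp [287. 190.] 910 0.0298 [ 0.4922 -0.1664] [0.03   0.1995] 65.3
comp [138. 283.] 992 0.0298 [0.2671 0.215 ] [0.0308 0.2   ] 56.1
comp [317. 284.] 964 0.0297 [ 0.2513 -0.2325] [0.2002 0.0299] 42.7
plane 80 [0.5007 0.1913 0.1036] [ 0.086 -0.435  0.896] tilt 26.34009717298056 down az -78.81338241913454
x [ 0.979  0.194 -0.   ] y [-0.168  0.85   0.5  ]
[120.6 153.1] 134 h [0.0111 0.0123 0.0152] bed xy 0.0844 0.0313 world [0.5795 0.2289 0.1286] ext 0.016 0.077 dir [-0.266  0.835  0.481]
[148.9 162.5] 59 h [0.0145 0.0164 0.0189] bed xy 0.0531 -0.0282 world [0.5594 0.1687 0.1052] ext 0.018 0.02 dir [-0.524  0.755  0.395]
[157.6 193. ] 43 h [0.0105 0.0118 0.0132] bed xy -0.0225 -0.0353 world [0.4859 0.1501 0.0981] ext 0.019 0.017 dir [-0.977  0.13   0.168]
[156.8 208.9] 346 h [0.0128 0.0156 0.0203] bed xy -0.0601 -0.0256 world [0.4476 0.1492 0.106 ] ext 0.025 0.165 dir [-0.258  0.833  0.49 ]
```

View pics/crop.png

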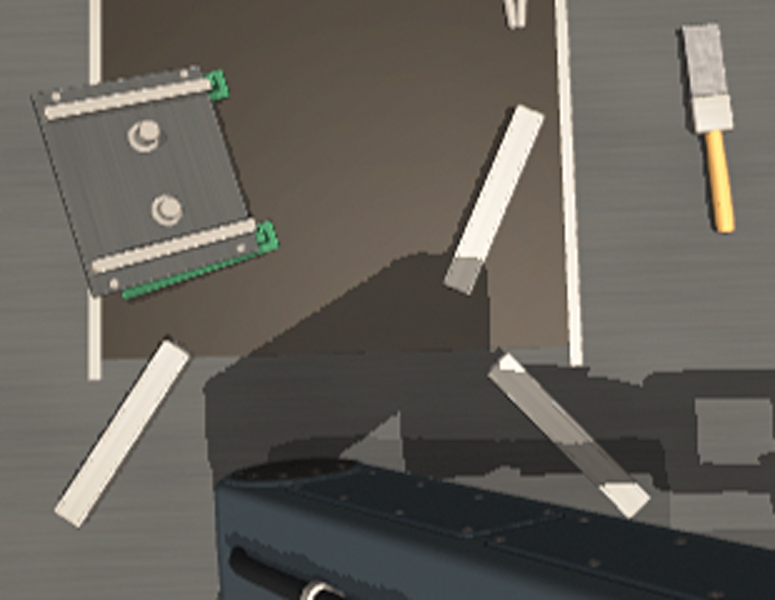

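Numbers: B (0.492, -0.166) lies 0.52 m from the base and A and C about 0.34 m, so B is the tube (30 x 200 mm, top at z = 30 mm, axis azimuth -24.7°). The rails and heads give bed azimuth 17.4°, stop_near ≈ (0.484, 0.157) and stop_far ≈ (0.556, 0.180), 76 mm apart as described. By eye near is down and far is up, and I'll check that by feel.

>>> send_rows(
  commands=[
    [0.03, 0.031, 0, 0, 0, 0.0023],
    [0.03, 0.031, 0, 0, 0, 0.0023],
    [0.03, 0.031, 0, 0, 0, 0.0023],
    [0.03, 0.031, 0, 0, 0, 0.0023],
    [0.03, 0.031, 0, 0, 0, 0.0023],
    [0.03, 0.031, 0, 0, 0, 0.0023],
    [0.03, 0.031, 0, 0, 0, 0.0023],
    [0.03, 0.031, 0, 0, 0, 0.0023],
    [0.03, 0.031, 0, 0, 0, 0.0023],
    [0.03, 0.031, 0, 0, 0, 0.0023],
  ],
  gripper=0,
)

```text
time_s: 1.1
position: [0.4438, -0.2968, 0.2413]
eef_rot: [-0.0, 0.989, 0.151, -0.0]
force: [-0.3, -0.4, 0.8]
gripper_width: 0.171
grasp_force: 0.0
```

>>> send_rows(
  commands=[
    [0.005, 0.04, -0.004, 0.0159, 0.005, 0],
    [0.005, 0.04, -0.004, 0.0159, 0.005, 0],
    [0.005, 0.04, -0.004, 0.0159, 0.005, 0],
    [0.005, 0.04, -0.004, 0.0159, 0.005, 0],
    [0.005, 0.04, -0.004, 0.0159, 0.005, 0],
    [0.005, 0.04, -0.004, 0.0159, 0.005, 0],
    [0.005, 0.04, -0.004, 0.0159, 0.005, 0],
    [0.005, 0.04, -0.004, 0.0159, 0.005, 0],
    [0.005, 0.04, -0.004, 0.0159, 0.005, 0],
    [0.005, 0.04, -0.004, 0.0159, 0.005, 0],
  ],
)

```text
time_s: 2.1
position: [0.493, 0.1032, 0.2012]
eef_rot: [-0.257, 0.955, 0.146, -0.04]
force: [1.1, 0.3, -1.3]
gripper_width: 0.004
grasp_force: 0.0
```

```bash
python3 - <<'E'
from h import *
s=bot.get_state(); print(s["time_s"],s["position"],s["force"],s["gripper_width"]); print(Rq(s["eef_rot"]).round(3))
c=cap("wrist"); f=c["frame"]; cv2.imwrite("pics/w1.png",f[:,:,::-1]); np.savez("w1.npz",**c)
W=pts(c); np.save("w1W.npy",W)
print(np.isfinite(W[...,0]).mean())
E
```

```text
2.1 [0.4930114  0.10318494 0.20123753] [ 1.12012145  0.29394834 -1.30065227] 0.004006757126713713
[[ 0.954  0.258 -0.151]
 [ 0.299 -0.826  0.479]
 [-0.001 -0.502 -0.865]]
0.995819091796875
```

View pics/w1.png

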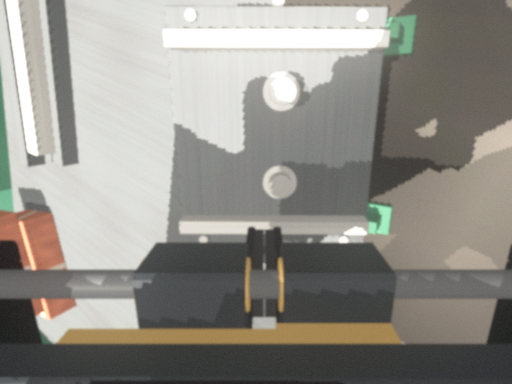

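The wrist view shows the two heads, far at (281,91) and near at (280,182), between the rails at rows 38 and 225. I'll refine the bed pose from this view.

```bash
python3 - <<'E'
from h import *
W=np.load("w1W.npy")
box=np.zeros(W.shape[:2],bool); box[50:212,182:365]=1
n=np.array([.150,-.477,.866]); X=W[box]; O=np.median(X,0)
for t in [.02,.008,.003,.003,.003]:
    Y=X[abs((X-O)@n)<t]; O=Y.mean(0); n=np.linalg.svd(Y-O,full_matrices=False)[2][2]; n*=np.sign(n[2])
print("plane",len(Y),n.round(4),"tilt",np.degrees(np.arccos(n[2])),"up az",np.degrees(np.arctan2(-n[1],-n[0])))
H=(W-O)@n
m=(box&(H>.006)&(H<.04)).astype(np.uint8); k,l,s,ce=cv2.connectedComponentsWithStats(m); B=[]
for i in range(1,k):
    if s[i,4]>150:
        h=H[l==i]; top=np.median(h[h>np.percentile(h,30)]); q=(l==i)&(abs(H-top)<.003); r=cv2.minEnclosingCircle(np.argwhere(q).astype(np.float32)); v,u=np.round(r[0]).astype(int)
        C=W[q].mean(0); base=C-n*top; B.append(base); print(ce[i].round(1),s[i,4],"top h",top.round(4),"head",C.round(4),"base",base.round(4))
d=B[0]-B[1]; print(np.linalg.norm(d),np.degrees(np.arctan2(d[1],d[0])),(B[0]+B[1])/2)
E
```

```text
<stdin>:6: RuntimeWarning: Mean of empty slice.
  ret = um.true_divide(
Traceback (most recent call last):
IndexError: index 2 is out of bounds for axis 0 with size 0
```

```bash
python3 - <<'E'
from h import *
W=np.load("w1W.npy"); W=np.nan_to_num(W,nan=-9)
box=np.zeros(W.shape[:2],bool); box[50:212,182:365]=1
n=np.array([.150,-.477,.866]); X=W[box]; O=np.median(X,0)
for t in [.02,.008,.003,.003,.003]:
    Y=X[abs((X-O)@n)<t]; O=Y.mean(0); n=np.linalg.svd(Y-O,full_matrices=False)[2][2]; n*=np.sign(n[2])
print("plane",len(Y),O.round(4),n.round(4),"tilt",np.degrees(np.arccos(n[2])),"up az",np.degrees(np.arctan2(-n[1],-n[0])))
H=(W-O)@n
m=(box&(H>.006)&(H<.04)).astype(np.uint8); k,l,s,ce=cv2.connectedComponentsWithStats(m); B=[]
for i in range(1,k):
    if s[i,4]>150:
        h=H[l==i]; top=np.median(h[h>np.percentile(h,30)]); q=(l==i)&(abs(H-top)<.003)
        C=W[q].mean(0); base=C-n*top; B.append(base); print(ce[i].round(1),s[i,4],"top h",top.round(4),"head",C.round(4),"base",base.round(4))
d=B[0]-B[1]; print(np.linalg.norm(d),np.degrees(np.arctan2(d[1],d[0])),(B[0]+B[1])/2)
E
```

```text
plane 28441 [0.5236 0.1783 0.0872] [ 0.1511 -0.4823  0.8629] tilt 30.356214180329918 up az 107.39092428230026
[281.9  90.5] 576 top h 0.0242 head [0.5606 0.1716 0.1048] base [0.5569 0.1833 0.0839]
[279.5 184.5] 451 top h 0.015 head [0.4871 0.1538 0.097 ] base [0.4848 0.161  0.0841]
0.07545074006517864 17.199745117442482 [0.52086316 0.17217654 0.08399858]
```

>>> send_rows(
  commands=[
    [-0.0002, 0.0056, -0.0123, 0, 0, 0],
    [-0.0002, 0.0056, -0.0123, 0, 0, 0],
    [-0.0002, 0.0056, -0.0123, 0, 0, 0],
    [-0.0002, 0.0056, -0.0123, 0, 0, 0],
    [-0.0002, 0.0056, -0.0123, 0, 0, 0],
    [-0.0002, 0.0056, -0.0123, 0, 0, 0],
    [0, 0, 0, 0, 0, 0],
    [0, 0, 0, 0, 0, 0],
    [0, 0, 0, 0, 0, 0],
    [0, 0, 0, 0, 0, 0],
  ],
)

```text
time_s: 3.15
position: [0.4923, 0.135, 0.1282]
eef_rot: [-0.256, 0.955, 0.146, -0.039]
force: [0.5, -0.8, 0.2]
gripper_width: 0.002
grasp_force: 0.0
```

>>> send_rows(
  commands=[
    [-0.0002, 0.00066, -0.00119, 0, 0, 0],
    [-0.0002, 0.00066, -0.00119, 0, 0, 0],
    [-0.0002, 0.00066, -0.00119, 0, 0, 0],
    [-0.0002, 0.00066, -0.00119, 0, 0, 0],
    [-0.0002, 0.00066, -0.00119, 0, 0, 0],
    [-0.0002, 0.00066, -0.00119, 0, 0, 0],
    [-0.0002, 0.00066, -0.00119, 0, 0, 0],
    [-0.0002, 0.00066, -0.00119, 0, 0, 0],
    [0, 0, 0, 0, 0, 0],
    [0, 0, 0, 0, 0, 0],
  ],
)

```text
time_s: 4.15
position: [0.4902, 0.1405, 0.1182]
eef_rot: [-0.256, 0.955, 0.146, -0.04]
force: [-0.2, -0.6, -0.4]
gripper_width: 0.009
grasp_force: 0.0
```

Near gives no force at h ≈ 20 mm, so it is down. Pressing it home.

>>> send_rows(
  commands=[
    [-0.00022, 0.00072, -0.0013, 0, 0, 0],
    [-0.00022, 0.00072, -0.0013, 0, 0, 0],
    [-0.00022, 0.00072, -0.0013, 0, 0, 0],
    [-0.00022, 0.00072, -0.0013, 0, 0, 0],
    [-0.00022, 0.00072, -0.0013, 0, 0, 0],
    [-0.00022, 0.00072, -0.0013, 0, 0, 0],
    [-0.00022, 0.00072, -0.0013, 0, 0, 0],
    [-0.00022, 0.00072, -0.0013, 0, 0, 0],
    [0, 0, 0, 0, 0, 0],
    [0, 0, 0, 0, 0, 0],
  ],
)

```text
time_s: 5.15
position: [0.489, 0.1453, 0.1095]
eef_rot: [-0.256, 0.955, 0.146, -0.039]
force: [-2.5, -7.9, 15.7]
gripper_width: 0.002
grasp_force: 8.3
```

>>> send_rows(
  commands=[
    [-0.00015, 0.00048, -0.00087, 0, 0, 0],
    [0, 0, 0, 0, 0, 0],
    [0.0003, -0.00096, 0.00174, 0, 0, 0],
    [0.0003, -0.00096, 0.00174, 0, 0, 0],
    [0.0003, -0.00096, 0.00174, 0, 0, 0],
    [0.0003, -0.00096, 0.00174, 0, 0, 0],
    [0.0003, -0.00096, 0.00174, 0, 0, 0],
    [0, 0, 0, 0, 0, 0],
    [0, 0, 0, 0, 0, 0],
    [0, 0, 0, 0, 0, 0],
  ],
)

```text
time_s: 6.15
position: [0.49, 0.1419, 0.1157]
eef_rot: [-0.256, 0.955, 0.146, -0.039]
force: [0.1, -2.1, 5.2]
gripper_width: 0.008
grasp_force: 2.6
```

After release there's 5.5 N at h ≈ 17 mm, where there was nothing before, so near is now raised. Going on to feel far.

>>> send_rows(
  commands=[
    [0.0008, -0.0024, 0.0043, 0, 0, 0],
    [0.0008, -0.0024, 0.0043, 0, 0, 0],
    [0.0008, -0.0024, 0.0043, 0, 0, 0],
    [0.0008, -0.0024, 0.0043, 0, 0, 0],
    [0.0008, -0.0024, 0.0043, 0, 0, 0],
    [0.0181, 0.0057, 0, 0, 0, 0],
    [0.0181, 0.0057, 0, 0, 0, 0],
    [0.0181, 0.0057, 0, 0, 0, 0],
    [0.0181, 0.0057, 0, 0, 0, 0],
    [0, 0, 0, 0, 0, 0],
  ],
)

```text
time_s: 7.15
position: [0.5684, 0.1529, 0.1372]
eef_rot: [-0.255, 0.955, 0.146, -0.038]
force: [-0.2, -0.5, 0.4]
gripper_width: 0.006
grasp_force: 0.0
```

>>> send_rows(
  commands=[
    [-0.00038, 0.0012, -0.00217, 0, 0, 0],
    [-0.00038, 0.0012, -0.00217, 0, 0, 0],
    [-0.00038, 0.0012, -0.00217, 0, 0, 0],
    [-0.00038, 0.0012, -0.00217, 0, 0, 0],
    [-0.00038, 0.0012, -0.00217, 0, 0, 0],
    [-0.00038, 0.0012, -0.00217, 0, 0, 0],
    [-0.00038, 0.0012, -0.00217, 0, 0, 0],
    [-0.00038, 0.0012, -0.00217, 0, 0, 0],
    [0, 0, 0, 0, 0, 0],
    [0, 0, 0, 0, 0, 0],
  ],
)

```text
time_s: 8.15
position: [0.5631, 0.1622, 0.12]
eef_rot: [-0.256, 0.955, 0.146, -0.039]
force: [-1.1, -2.5, 3.6]
gripper_width: 0.006
grasp_force: 2.1
```

4.5 N at h ≈ 22 mm, so far is raised. Both stops are up; now the tube.

>>> send_rows(
  commands=[
    [0.0045, -0.0143, 0.026, 0, 0, 0],
    [0.0045, -0.0143, 0.026, 0, 0, 0],
    [-0.008, -0.035, 0, -0.0199, -0.0062, 0],
    [-0.008, -0.035, 0, -0.0199, -0.0062, 0],
    [-0.008, -0.035, 0, -0.0199, -0.0062, 0],
    [-0.008, -0.035, 0, -0.0199, -0.0062, 0],
    [-0.008, -0.035, 0, -0.0199, -0.0062, 0],
    [-0.008, -0.035, 0, -0.0199, -0.0062, 0],
    [-0.008, -0.035, 0, -0.0199, -0.0062, 0],
    [-0.008, -0.035, 0, -0.0199, -0.0062, 0],
  ],
)

```text
time_s: 9.15
position: [0.508, -0.1473, 0.1717]
eef_rot: [0.001, 0.989, 0.151, -0.0]
force: [-0.1, 0.0, 0.1]
gripper_width: 0.004
grasp_force: 0.0
```

>>> send_rows(
  commands=[
    [-0.0016, -0.002, -0.003, 0, 0, -0.0234],
    [-0.0016, -0.002, -0.003, 0, 0, -0.0234],
    [-0.0016, -0.002, -0.003, 0, 0, -0.0234],
    [-0.0016, -0.002, -0.003, 0, 0, -0.0234],
    [-0.0016, -0.002, -0.003, 0, 0, -0.0234],
    [-0.0016, -0.002, -0.003, 0, 0, -0.0234],
    [-0.0016, -0.002, -0.003, 0, 0, -0.0234],
    [-0.0016, -0.002, -0.003, 0, 0, -0.0234],
    [-0.0016, -0.002, -0.003, 0, 0, -0.0234],
    [-0.0016, -0.002, -0.003, 0, 0, -0.0234],
  ],
  gripper=1,
)

```text
time_s: 10.15
position: [0.4922, -0.166, 0.1414]
eef_rot: [-0.0, 0.976, -0.216, -0.001]
force: [1.0, 0.1, 0.9]
gripper_width: 0.834
grasp_force: 0.0
```

```bash
python3 - <<'E'
from h import *
s=bot.get_state(); print(s["time_s"],s["position"],s["gripper_width"]); print(Rq(s["eef_rot"]).round(3))
c=cap("wrist"); f=c["frame"]; cv2.imwrite("pics/w2.png",f[:,:,::-1]); W=pts(c); 
t=cap("top"); V=pts(t)
for W in (W,V):
    q=(abs(np.nan_to_num(W[...,2],nan=9)-.03)<.004)&(np.hypot(W[...,0]-.492,W[...,1]+.166)<.12)
    X=W[q]
    if len(X)>50: print(len(X),np.median(X[:,2]),cv2.minAreaRect(X[:,:2].astype(np.float32)))
H=(V-[.5209,.1715,.085])@np.array([.15,-.477,.866])
for b in ([.4845,.16,.085],[.5565,.182,.085]):
    r=np.linalg.norm(np.cross(V-b,[.15,-.477,.866]),axis=-1)<.007
    h=H[r&(H>.004)&(H<.05)]; print("head h",np.median(h).round(4),len(h))
E
```

```text
10.15 [ 0.49221536 -0.16602081  0.14139171] 0.8340785257391268
[[ 0.907 -0.422 -0.001]
 [-0.422 -0.907  0.001]
 [-0.001 -0.    -1.   ]]
7344 0.028915145738477442 ((0.5058690905570984, -0.1738576889038086), (0.03007541596889496, 0.17211829125881195), 65.18059539794922)
head h 0.0256 35
head h 0.0252 29
```

View pics/w2.png

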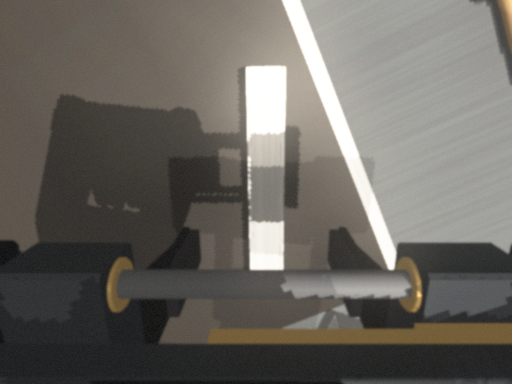

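The wrist view shows the tube (column 266, rows 67–270) centred between the open fingers. The top view now puts both heads at about 25 mm, so they are raised. Descending to grasp.

>>> send_rows(
  commands=[
    [0.0005, -0.0002, -0.02, 0, 0, 0],
    [0, 0, -0.02, 0, 0, 0],
    [0, 0, -0.02, 0, 0, 0],
    [0, 0, -0.02, 0, 0, 0],
    [0, 0, -0.015, 0, 0, 0],
    [0, 0, -0.01, 0, 0, 0],
    [0, 0, -0.007, 0, 0, 0],
    [0, 0, -0.005, 0, 0, 0],
    [0, 0, 0, 0, 0, 0],
    [0, 0, 0, 0, 0, 0],
  ],
)

```text
time_s: 11.25
position: [0.493, -0.1666, 0.0252]
eef_rot: [0.0, 0.977, -0.214, -0.0]
force: [-1.0, -1.1, 0.2]
gripper_width: 1.003
grasp_force: 0.0
```

>>> send_rows(
  commands=[
    [0, 0, 0, 0, 0, 0],
    [0, 0, 0, 0, 0, 0],
    [0, 0, 0, 0, 0, 0],
    [0, 0, 0, 0, 0, 0],
    [0, 0, 0, 0, 0, 0],
    [0, 0, 0, 0, 0, 0],
    [0, 0, 0, 0, 0, 0],
    [0, 0, 0, 0, 0, 0],
    [0, 0, 0, 0, 0, 0],
    [0, 0, 0, 0, 0, 0],
  ],
  gripper=0,
)

```text
time_s: 12.25
position: [0.4926, -0.1665, 0.0248]
eef_rot: [-0.0, 0.977, -0.215, -0.001]
force: [-0.3, 0.2, 0.1]
gripper_width: 0.345
grasp_force: 30.0
```

>>> send_rows(
  commands=[
    [0, 0, 0.02, 0, 0, 0],
    [0, 0, 0.04, 0, 0, 0],
    [0, 0, 0.04, 0, 0, 0],
    [0, 0, 0.04, 0, 0, 0],
    [0.005, 0.03, 0.008, 0, 0, 0.039],
    [0.005, 0.03, 0.008, 0, 0, 0.039],
    [0.005, 0.03, 0.008, 0, 0, 0.039],
    [0.005, 0.03, 0.008, 0, 0, 0.039],
    [0.005, 0.03, 0.008, 0, 0, 0.039],
    [0.005, 0.03, 0.008, 0, 0, 0.039],
  ],
)

```text
time_s: 13.25
position: [0.5215, 0.015, 0.2122]
eef_rot: [-0.0, 0.988, 0.153, -0.002]
force: [0.8, 0.8, -4.4]
gripper_width: 0.342
grasp_force: 30.0
```

>>> send_rows(
  commands=[
    [0, 0.015, -0.004, 0.0159, 0.005, 0],
    [0, 0.015, -0.004, 0.0159, 0.005, 0],
    [0, 0.015, -0.004, 0.0159, 0.005, 0],
    [0, 0.015, -0.004, 0.0159, 0.005, 0],
    [0, 0.015, -0.004, 0.0159, 0.005, 0],
    [0, 0.015, -0.004, 0.0159, 0.005, 0],
    [0, 0.015, -0.004, 0.0159, 0.005, 0],
    [0, 0.015, -0.004, 0.0159, 0.005, 0],
    [0, 0.015, -0.004, 0.0159, 0.005, 0],
    [0, 0.015, -0.004, 0.0159, 0.005, 0],
  ],
)

```text
time_s: 14.25
position: [0.5221, 0.1638, 0.1717]
eef_rot: [-0.256, 0.955, 0.146, -0.041]
force: [1.0, -0.1, -4.2]
gripper_width: 0.342
grasp_force: 30.0
```

```bash
cat > where.py <<'E'
from h import *
O=np.array([.5205,.171,.085]);n=np.array([.15,-.477,.866]);u=np.array([-.259,.826,.5]);x=np.array([.954,.299,0])
s=bot.get_state(); d=np.array(s["position"])-O; F=np.array(s["force"])
print(s["time_s"],"bed",(np.array([d@x,d@u,d@n])*1000).round(1),"F bed",np.array([F@x,F@u,F@n]).round(1),s["grasp_force"]); B=Rq(s["eef_rot"]); print("orient err deg",np.degrees([B[:,0]@n,B[:,0]@u,B[:,1]@n]).round(2))
E
python3 where.py; python3 - <<'E'
from h import *
c=cap("wrist"); cv2.imwrite("pics/w3.png",c["frame"][:,:,::-1])
E
```

```text
14.25 bed [-0.7 37.  78.8] F bed [ 0.9 -2.5 -3.5] 29.999794573523104
orient err deg [-0.15 -0.1  -0.05]
```

View pics/w3.png

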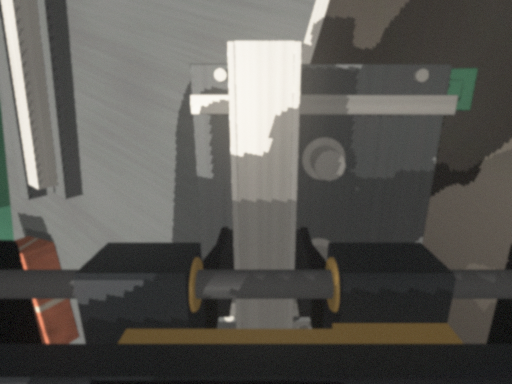

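The wrist view shows the tube held square (columns 230–300), uphill of the far stop at (325,160). Lowering it to just above the rails.

>>> send_rows(
  commands=[
    [-0.0004, 0.0012, -0.004, 0, 0, 0],
    [-0.0004, 0.0012, -0.004, 0, 0, 0],
    [-0.0004, 0.0012, -0.004, 0, 0, 0],
    [-0.0004, 0.0012, -0.004, 0, 0, 0],
    [-0.0004, 0.0012, -0.004, 0, 0, 0],
    [-0.0004, 0.0012, -0.004, 0, 0, 0],
    [-0.0004, 0.0012, -0.004, 0, 0, 0],
    [-0.0004, 0.0012, -0.004, 0, 0, 0],
    [0, 0, 0, 0, 0, 0],
    [0, 0, 0, 0, 0, 0],
  ],
)

```text
time_s: 15.3
position: [0.5194, 0.1732, 0.1407]
eef_rot: [-0.256, 0.955, 0.146, -0.04]
force: [-0.1, 0.2, -4.7]
gripper_width: 0.344
grasp_force: 30.0
```

```bash
python3 where.py
```

```text
15.3 bed [-0.4 29.9 47. ] F bed [-0.  -2.2 -4.2] 29.99992433935404
orient err deg [-0.08 -0.08  0.01]
```

>>> send_rows(
  commands=[
    [-0.00015, 0.00048, -0.00087, 0, 0, 0],
    [-0.00015, 0.00048, -0.00087, 0, 0, 0],
    [-0.00015, 0.00048, -0.00087, 0, 0, 0],
    [0, 0, 0, 0, 0, 0],
    [0, 0, 0, 0, 0, 0],
    [0, 0, 0, 0, 0, 0],
    [0, 0, 0, 0, 0, 0],
    [0, 0, 0, 0, 0, 0],
    [0, 0, 0, 0, 0, 0],
    [0, 0, 0, 0, 0, 0],
  ],
)

```text
time_s: 16.3
position: [0.5192, 0.1745, 0.1383]
eef_rot: [-0.256, 0.955, 0.146, -0.04]
force: [0.4, -1.3, -2.4]
gripper_width: 0.341
grasp_force: 30.0
```

```bash
python3 where.py
```

```text
16.3 bed [-0.2 29.9 44.3] F bed [-0.1 -2.4 -1.4] 29.99992188066244
orient err deg [-0.05 -0.07  0.02]
```

Touching the rails. Now down a hair and slide downhill to the stops.

>>> send_rows(
  commands=[
    [-7e-05, 0.00024, -0.00043, 0, 0, 0],
    [0.00013, -0.00041, -0.00025, 0, 0, 0],
    [0.00013, -0.00041, -0.00025, 0, 0, 0],
    [0.00013, -0.00041, -0.00025, 0, 0, 0],
    [0.00013, -0.00041, -0.00025, 0, 0, 0],
    [0.00013, -0.00041, -0.00025, 0, 0, 0],
    [0.00013, -0.00041, -0.00025, 0, 0, 0],
    [0.00013, -0.00041, -0.00025, 0, 0, 0],
    [0, 0, 0, 0, 0, 0],
    [0, 0, 0, 0, 0, 0],
  ],
)

```text
time_s: 17.3
position: [0.5206, 0.1717, 0.1365]
eef_rot: [-0.256, 0.955, 0.146, -0.039]
force: [1.2, -3.7, 5.3]
gripper_width: 0.341
grasp_force: 30.0
```

```bash
python3 where.py
```

```text
17.3 bed [ 0.3 26.3 44.3] F bed [ 0.  -0.7  6.5] 30.00020627863705
orient err deg [ 0.01 -0.05  0.04]
```

>>> send_rows(
  commands=[
    [0.00013, -0.00041, -0.00025, 0, 0, 0],
    [0.00013, -0.00041, -0.00025, 0, 0, 0],
    [0.00013, -0.00041, -0.00025, 0, 0, 0],
    [0, 0, 0, 0, 0, 0],
    [0, 0, 0, 0, 0, 0],
    [0, 0, 0, 0, 0, 0],
    [0, 0, 0, 0, 0, 0],
    [0, 0, 0, 0, 0, 0],
    [0, 0, 0, 0, 0, 0],
    [0, 0, 0, 0, 0, 0],
  ],
)

```text
time_s: 18.3
position: [0.5209, 0.1705, 0.1357]
eef_rot: [-0.255, 0.955, 0.146, -0.039]
force: [1.5, -3.0, 5.5]
gripper_width: 0.345
grasp_force: 30.0
```

```bash
python3 where.py
```

```text
18.3 bed [ 0.3 24.8 44.3] F bed [ 0.6 -0.1  6.4] 30.0002772314474
orient err deg [ 0.01 -0.05  0.04]
```

>>> send_rows(
  commands=[
    [0, 0, 0, 0, 0, 0],
    [0, 0, 0, 0, 0, 0],
    [0, 0, 0, 0, 0, 0],
    [0, 0, 0, 0, 0, 0],
    [0, 0, 0, 0, 0, 0],
    [0, 0, 0, 0, 0, 0],
    [0, 0, 0, 0, 0, 0],
    [0, 0, 0, 0, 0, 0],
    [0, 0, 0, 0, 0, 0],
    [0, 0, 0, 0, 0, 0],
  ],
  gripper=0.75,
)

```text
time_s: 19.3
position: [0.5202, 0.1707, 0.1353]
eef_rot: [-0.256, 0.955, 0.146, -0.04]
force: [-0.4, -0.0, 0.7]
gripper_width: 0.748
grasp_force: 0.0
```

>>> send_rows(
  commands=[
    [0.0007, -0.0024, 0.0043, 0, 0, 0],
    [0.0015, -0.0048, 0.0087, 0, 0, 0],
    [0.0015, -0.0048, 0.0087, 0, 0, 0],
    [0.0015, -0.0048, 0.0087, 0, 0, 0],
    [0.003, -0.0095, 0.0173, 0, 0, 0],
    [0.003, -0.0095, 0.0173, 0, 0, 0],
    [0.003, -0.0095, 0.0173, 0, 0, 0],
    [0.003, -0.0095, 0.0173, 0, 0, 0],
    [0, -0.03, 0.01, 0, 0, 0],
    [0, -0.03, 0.01, 0, 0, 0],
  ],
)

```text
time_s: 20.3
position: [0.5375, 0.055, 0.2565]
eef_rot: [-0.255, 0.955, 0.147, -0.04]
force: [-0.1, -0.4, -0.3]
gripper_width: 0.745
grasp_force: 0.0
```

>>> send_rows(
  commands=[
    [-0.005, -0.03, 0.01, 0, 0, 0],
    [-0.005, -0.03, 0.01, 0, 0, 0],
    [-0.005, -0.03, 0.01, 0, 0, 0],
    [-0.005, -0.03, 0.01, 0, 0, 0],
    [-0.005, -0.03, 0.01, 0, 0, 0],
    [0, 0, 0, 0, 0, 0],
    [0, 0, 0, 0, 0, 0],
    [0, 0, 0, 0, 0, 0],
    [0, 0, 0, 0, 0, 0],
    [0, 0, 0, 0, 0, 0],
  ],
)

```text
time_s: 21.3
position: [0.5123, -0.093, 0.3047]
eef_rot: [-0.256, 0.955, 0.146, -0.041]
force: [0.6, 0.3, 1.0]
gripper_width: 0.749
grasp_force: 0.0
```

```bash
python3 where.py; python3 - <<'E'
from h import *
O=np.array([.5205,.171,.085]);n=np.array([.15,-.477,.866]);u=np.array([-.259,.826,.5]);x=np.array([.954,.299,0])
ims=[]
for k in ("top","scene"):
    c=cap(k); D=pts(c)-O; a,b,h=[np.nan_to_num(D@e,nan=9) for e in (x,u,n)]
    q=(abs(a)<.14)&(abs(b)<.1)&(h>.04)&(h<.055); X=np.c_[a[q],b[q]]*1000
    print(k,q.sum(),"h",np.median(h[q]) if q.any() else 0,cv2.minAreaRect(X.astype(np.float32)) if q.any() else "")
    if q.any():
        v,w=np.argwhere(q).mean(0).astype(int); f=c["frame"][max(v-70,0):v+70,max(w-95,0):w+95,::-1]; ims.append(cv2.resize(f,(390,290),interpolation=cv2.INTER_CUBIC))
cv2.imwrite("pics/end.png",np.hstack(ims))
E
```

```text
21.3 bed [ -86.8 -106.1  314.9] F bed [0.7 0.6 0.8] 0.0
orient err deg [-0.14 -0.02 -0.03]
top 1165 h 0.04805858334032725 ((0.6544265747070312, 22.526784896850586), (32.17641830444336, 200.21945190429688), 89.93525695800781)
scene 640 h 0.04910747035188438 ((2.4899749755859375, 17.865304946899414), (202.49685668945312, 34.5677375793457), 0.30355510115623474)
```

View pics/end.png

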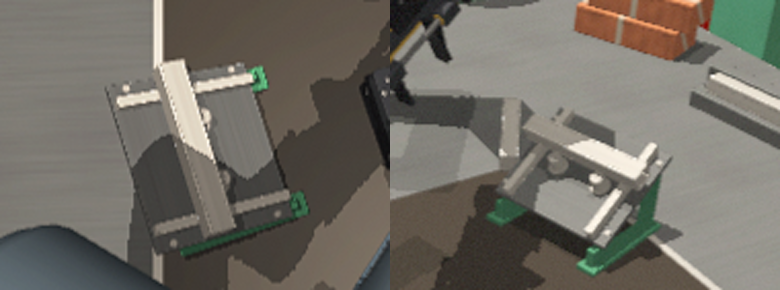

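Both views show the tube lying across the rails and against both raised stops, within 3 mm of centre and parallel to the stop line. The gripper is clear.

```bash
python3 -c "
from bench import bot
print(bot.finish_job())"
```

```text
the job is handed in; nothing more can be done
None
```

The job is handed in: I felt both stops, clicked the near one up and found the far one already raised, then laid the tube across the rails against both, within 3 mm of centre, and let go at about 21 s on the clock.

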